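Index the jar carousel and clamp the jar with a ratchet trigger

ROBOT

A 7-joint arm with a two-finger parallel gripper is mounted at the origin on a cart in front of the work surface, level with it; the furniture and walls round the work are solid. World frame = base frame: x ahead of the robot, y to its left, z up, the work surface at z = 0. Lengths are in mm, angles in rad, forces in N, time in s.
With the tool pointing down it reaches from about 425 to 1025 mm from the base axis. Payload 3.6 kg.
Tool frame: the origin (TCP) lies midway between the tips of the shut fingers; the grasp point (between the pads) lies r.grip_depth behind it (r.grip_depth is the distance from the TCP to the grasp point, in mm); z points along the fingers, y is the line along which they close (so a half turn about z gives the same grasp; the last joint's range is limited). The gripper opens to 85 mm and grips with 20 to 120 N. Pads are 22 mm wide; open, the fingers measure 114 mm over their backs; the gripper's body (76 mm by 85 mm) begins 54 mm behind the grasp point. The pads swing forward as they close: fully open they stand 13 mm farther back than shut.
Start: joints at [1.048, 0.591, 0.048, 1.609, -0.033, 0.943, -0.034], TCP at [302.101, -659.063, 231.302] pointing down, gripper open.
Joint ranges: [-2.69, 2.69], [-0.47, 2.24], [-1.27, 1.36], [0.19, 2.51], [-1.53, 4.68], [0.08, 2.07], [-3.09, 3.09]. Speed limits (rad/s): [2.57, 2.57, 3.14, 3.14, 3.14, 3.14, 3.14].

INTERFACE

Orientations are given as a unit quaternion [w, x, y, z].
In Python, from workcell import r, vision gives the robot as it stands. The module is installed in compiled form; this text tells all that it offers.
- The arm moves only by the tool carry_out, never from a script. Its argument "plan" is a list of rows, each a list of 2 entries, a list of its own where there are three numbers: the shift along the tool's x, y, z in mm, then the turn about the tool's z in rad. A call has 1 to 5 rows; each row is the pose to reach, as a shift and turn from the pose commanded when the call began, along the tool's axes at that moment; what a row does not reach only later rows make up. A row lasts 1/8 s, in which the tool goes at most 62.5 mm and 10.7 degrees, less where a joint would pass 70% of its speed; a pose out of reach is approached as far as the arm can. A call with a gripper value outside its range is refused whole. "gripper" is the finger opening in mm, from 0 to 85.4, set as the call begins (left out, the last holds). The fingers move at their own pace and stop on an object; the grip force is fixed at half the most. Time passes only in rows, so rows that repeat a pose let the fingers close. It gives the time, the measured TCP pose, the force, the opening and the grip force at its end, in the units of the state.
- r.get_state(): the state, without advancing time (a new reading comes with each control period).
- vision.snapshot(name): name is "scene" or "side" or "wrist"; returns the picture (400x640x3 uint8, red, green, blue); there is no depth.
- vision.get_calibration(name): a dict with "fx", "fy", "cx", "cy" (pixels), "view" (4x4, takes a point from world to camera coordinates). Camera axes: x right, y down, z forward; pixel columns grow to the right and rows downward; lengths in mm; the calibration is good to about 2 mm. The wrist camera is an equidistant fisheye: a pixel r from the principal point sees the ray r / f radians off the axis. A picture is of the moment at which its call begins: read the wrist's pose just before it. get_calibration takes no time and is no camera call; for the wrist camera it gives the pose at the moment of the call.
- r.sign_off(): hands the job in; it is judged then, once.
The state is a dict: "time": time; "joints": joint angles; "qd": joint speeds; "joint_efforts": joint torques, N m; "tcp_pos": TCP position; "eef_rot": TCP orientation; "contact_force": force on the tool from outside, world axes, zero at the start; "ft_torque": the same for the moment, N m; "grip_width": opening from 0.0 (shut) to 1.0 (fully open); "finger_force": force on a finger pad.
Only numpy, scipy, OpenCV 4.12 (cv2) and the standard library are available. Lean on these libraries where they do the work, as an engineer would, in place of code of your own. Each camera call takes 0.05 s, during which the arm holds its last target. There are 200 camera calls.

TASK

Turn the jar carousel by its knob until it clicks into the stop where the glass screw-lid jar (not the salt pot) stands in front of the clamp, then pump the clamp's trigger, squeezing it fully against the fixed post and letting it out again, until the round pad has pushed the jar against the hub and the pad's spring rod is pressed in about halfway, no harder, or the glass cracks. Move the jaw only with the trigger, keep the salt pot standing on the carousel, leave the mug and the spice jar alone, and finish still holding the trigger squeezed so that the jar stays clamped.

Things in the scene. Friction and masses are not known exactly. Their poses are not given: they have to be found in the camera images.
- stand: fixed wooden stand, 14 mm thick, that carries carousel and clamp. Origin on the worktop (z = 0) straight below the clamping place; its x axis runs from the clamp through the clamping place to the carousel's centre, 75 mm on; z up. The clamp's bar lies along this x axis, 70 mm above the worktop, on the -x side (it ends at x = -250 mm).
- front (a point): the clamping place: centre of the cork spot facing the clamp, on the carousel's upper face, z = 30 mm, 75 mm from the carousel's axis. Empty at the start; the glass jar and the salt pot stand on the two neighbouring spots, one on either side, either way round.
- carousel (a joint): turn of the carousel (rad), anticlockwise from above, 0 at the start, no limit. Wooden disc, 226 mm across, top at z = 30 mm, five cork spots 1.257 rad apart. A sprung roller clicks at each of five stops (0.15 Nm to leave one; pulls in within 2 degrees; between stops it turns lightly, damped, and stays). Jars only stand on it, so turn gently.
- knob (a point): grip point of the carousel's bar knob, on the carousel's axis, z = 145 mm. The bar is 56 mm long, 14 mm thick, 40 mm tall (z 121 to 161 mm), lies along the stand's x axis at the start and turns with the carousel. Site x is along the bar, z up. Nothing else on the carousel is higher than 120 mm.
- hub: pentagonal wooden hub that turns with the carousel, 116 mm high, its five flat faces 38 mm from the axis, one facing each cork spot; it is the clamp's fixed backstop. Origin on the carousel's axis at the worktop.
- honey: glass jar with a dark screw lid, round, 65 mm across, 86 mm tall, about 0.33 kg, loose on the carousel. Origin at the centre of its underside, z up. It stands some 3 to 10 mm clear of the hub's face, so the pad first pushes it back.
- salt_pot: squat round pot with a knobbed lid, 70 mm across, 90 mm tall, 0.4 kg, loose on the carousel. Origin at the centre of its underside, z up.
- trigger (a joint): turn of the trigger lever (rad): 0 let out, 0.15 squeezed to its stop. Its spring pushes it back out. One full squeeze drives the jaw 6 mm (it takes more than about 0.135 rad out and back to catch the next tooth); let it out fully (below 0.01) before the next. It takes 10 to 20 N at the grip.
- trigger_grip: black upright finger grip at the top of the trigger lever, a round bar 14 mm thick, z from about 116 to 177 mm. Origin at the lever's pivot, 24 mm above the worktop at x = -172 mm of the stand; the bar lies along its own z axis.
- trigger_grip_mid (a point): middle of the trigger's grip, about 155 mm above the worktop. Let out, it is 42 mm behind the post's axis (stand -x side), outer width over both bars 56 mm; squeezed it is 22 mm behind it, outer width 36 mm. Trigger and post can be pinched together from above, fingers closing along the stand's x axis.
- post_grip (a point): point on the axis of the fixed black upright post in front of the trigger, 155 mm above the worktop at x = -150 mm of the stand; round, 14 mm thick, z from about 100 to 178 mm. It does not move.
- jaw (a joint): advance of the ratchet bar and jaw (m) along the stand's x, 0 to 0.055, grows with each squeeze; starts between 0 and 0.010. A brake holds it where it is (slides only above 14 N) when the trigger is let out; it cannot be wound back by the trigger.
- jaw_head: steel jaw block, 46 mm wide, 44 mm high and 14 mm thick, at the front end of the ratchet bar, carrying the spring rod and pad; it starts about 32 mm behind the pad front. Not to be pushed by the robot. Origin at the stand's origin plus the jaw's advance along the stand's x.
- pad (a joint): how far the pad's spring rod is pressed into the jaw block (m): 0 free, 0.011 halfway, 0.022 end stop. The spring gives 0.75 N for each mm, so this shows the clamping force.
- pad_face: round rubber pad, 40 mm across and 8 mm thick, centre 70 mm above the worktop, upright, at the front of the spring rod. Origin at the stand's origin plus the jaw's advance less the rod's compression along the stand's x.
- pad_front (a point): centre of the pad's front face. On the stand it is at x = -52 mm plus the jaw advance less the rod compression, z = 70 mm. At the start it is 10 to 20 mm short of where the jar's side will be.
- mug: bystander: two-tone mug, 78 mm across, 101 mm tall, on the worktop to the right. Origin at the centre of its underside.
- spice_jar: bystander: slim spice jar, 41 mm across, 105 mm tall, on the worktop to the right. Origin at the centre of its underside.

How it is judged (in metres and radians):
On the way, in this order (a step that is already met when the one before it is completed fails the run):
1. the carousel rests in a stop with the glass jar in front of the clamp (y of honey in the frame of stand between -0.016 and 0.016 m and x of honey in the frame of stand between -0.015 and 0.018 m and (value of joint carousel between -5.0864 and -4.9664 rad or value of joint carousel between -1.3166 and -1.1966 rad or value of joint carousel between 1.1966 and 1.3166 rad or value of joint carousel between 4.9664 and 5.0864 rad) and velocity of joint carousel between -0.1 and 0.1 rad/s), for 0.3 s.
2. the trigger is squeezed (value of joint trigger above 0.11 rad), for 0.05 s.
3. the trigger is let out again for the next stroke (value of joint trigger below 0.03 rad), for 0.05 s.
At the end, for the whole second after the job is handed in: Carousel in a stop (0.06 rad), glass jar upright before the clamp (16 mm sideways), pad force 4 to 12 N (rod in 5.5 to 16 mm; this slides it to the hub); fingers hold the trigger squeezed (over 0.10 rad, 2 N), robot off the jar; salt pot upright on the carousel (y of honey in the frame of stand between -0.016 and 0.016 m and x of honey in the frame of stand between -0.015 and 0.018 m and (value of joint carousel between -5.0864 and -4.9664 rad or value of joint carousel between -1.3166 and -1.1966 rad or value of joint carousel between 1.1966 and 1.3166 rad or value of joint carousel between 4.9664 and 5.0864 rad) and contact force between pad_face and honey between 4 and 12 N and value of joint trigger above 0.1 rad and contact force between the fingers and trigger_grip above 2 N and contact force between each of the arm, the fingers and honey below 0.5 N and angle between each of honey, salt_pot's own z axis and vertical below 0.1 rad and linear speed of honey below 0.02 m/s and height (world z) of salt_pot above 0.02 m and horizontal distance between salt_pot and hub below 0.105 m); the arm keeps its last pose, push and grip.
It fails at once if the pad presses the glass jar with more than 14 N (rod beyond about 18.5 mm): it cracks (contact force between pad_face and honey above 14 N).
It fails at once if the robot pushes the jaw or its pad (more than 5 N) instead of working the trigger (contact force between any of the arm, the fingers and jaw_head above 5 N or contact force between any of the arm, the fingers and pad_face above 5 N).
It fails at once if the mug or the spice jar is moved by more than 30 mm (distance of any of mug, spice_jar from where it was at the start of the episode above 0.03 m).
It also fails if it takes over 61 s, if anything falls off the work surface, if the arm or the gripper's body presses on something with over 40 N, if the wrist force passes 120 N, or if a joint passes its speed limit or range.

## Working session

There is one attempt and no reset: what is moved stays moved. The work goes in short steps, Python scripts to look and compute and a tool call to move; the robot and the scene stay as the last step left them, time stands still between calls to the robot, and variables do not carry over. Pictures are saved under pics/ and viewed, at most 10 in all, crops included, and the job is handed in when it is done.

Besides the shell and the picture viewer there is one more tool, called after "Emit:" in YAML: its name, and indented under it one key for each argument. carry_out: Moves the arm, as the interface text tells. Its arguments: {"type":"object","properties":{"plan":{"type":"array"},"gripper":{"type":"number"}},"required":["plan"]}

```bash
mkdir -p pics
python3 - <<'E'
from workcell import r, vision
import cv2, numpy as np
for n in("scene","side"):
    im=vision.snapshot(n); cv2.imwrite(f"pics/{n}0.png",im[:,:,::-1])
    c=vision.get_calibration(n); print(n,c["fx"],c["fy"],c["cx"],c["cy"],np.round(c["view"],3).tolist())
s=r.get_state(); print(s["tcp_pos"],s["eef_rot"],r.grip_depth,s["time"])
a=cv2.imread("pics/scene0.png");b=cv2.imread("pics/side0.png")
E
```

```text
scene 440.3860970207031 440.3860970207031 319.56740322091053 203.63883972008048 [[0.543, -0.84, -0.011, -297.652], [-0.46, -0.286, -0.841, 295.889], [0.703, 0.462, -0.541, 930.885], [0.0, 0.0, 0.0, 1.0]]
side 402.69889228816777 402.69889228816777 327.6647041978931 203.53609305187913 [[-0.817, -0.576, 0.024, 381.728], [-0.313, 0.408, -0.858, 260.307], [0.484, -0.708, -0.514, 719.155], [0.0, 0.0, 0.0, 1.0]]
[ 301.79537792 -658.34488493  230.21477251] [-1.00272857e-03  9.76986492e-01  2.13298630e-01 -2.88415190e-04] 18.700000000000003 0.1
```

View pics/scene0.png

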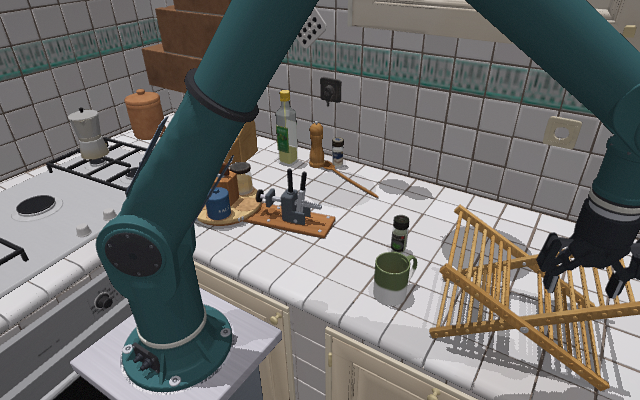

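View pics/side0.png

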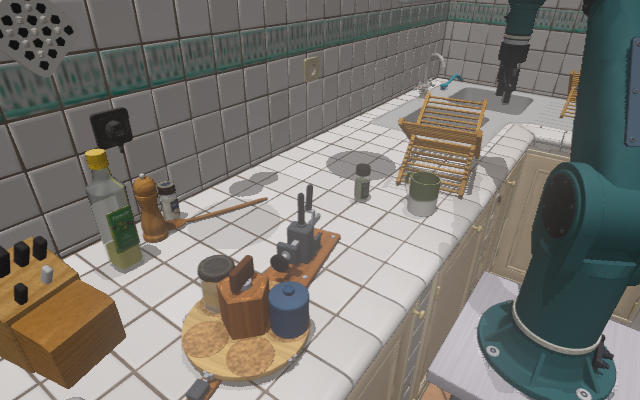

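The scene view shows the clamp with its two black bars at about (290–303,183) and the blue pot at (218,203); the arm hides part of the carousel. The side view shows the carousel centred near (247,330), the glass jar at (216,285), the blue salt pot at (289,310), the knob at (242,272) and the bars at (301,207) and (309,200). I'll enlarge both.

Run:
```python
import cv2,numpy as np
a=cv2.imread("pics/scene0.png")[160:245,190:345];b=cv2.imread("pics/side0.png")[175:385,170:350]
b=cv2.resize(b,None,fx=2.8,fy=2.8,interpolation=cv2.INTER_CUBIC)
a=cv2.resize(a,None,fx=1.9,fy=1.9,interpolation=cv2.INTER_CUBIC)
o=np.zeros((590,800,3),np.uint8);o[:b.shape[0],:b.shape[1]]=b;o[:a.shape[0],505:505+a.shape[1]]=a[:,:295]
cv2.imwrite("pics/crop0.png",o)
```

```text
(no output)
```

View pics/crop0.png

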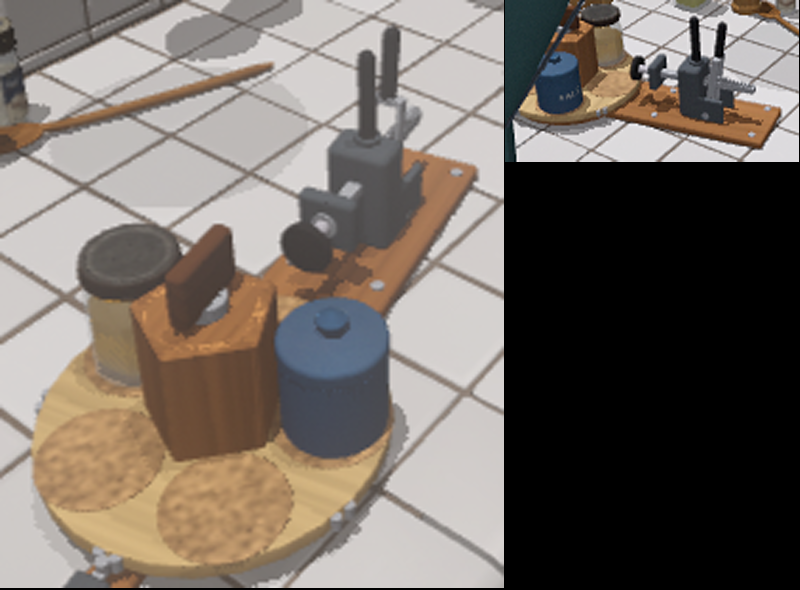

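The crop shows, in side pixels: post top about (301,195), trigger top (309.6,186), knob top centre (241,263.6), jar lid centre (216.4,267), pot lid knob (288.6,287). In scene pixels, the post top is about (289.5,169.5) and the trigger top (303,172.6).

```bash
cat > h.py <<'E'
from workcell import r, vision
import numpy as np, cv2
def ray(n,u,v,c=None):
    c=c or vision.get_calibration(n); V=np.array(c["view"]); R=V[:3,:3]
    x=np.array([(u-c["cx"])/c["fx"],(v-c["cy"])/c["fy"]])
    if n=="wrist":
        t=np.hypot(*x); d=np.r_[np.sin(t)*x/t,np.cos(t)]
    else: d=np.r_[x,1]
    d=R.T@d; return -R.T@V[:3,3], d/np.linalg.norm(d)
def plane(n,u,v,z,c=None):
    o,d=ray(n,u,v,c); return o+d*(z-o[2])/d[2]
def tri(A,B):
    (o,d),(p,e)=A,B; k=np.linalg.lstsq(np.c_[d,-e],p-o,rcond=None)[0]
    a,b=o+k[0]*d,p+k[1]*e; return (a+b)/2,np.linalg.norm(a-b)
E
python3 - <<'E'
from h import *
P={"post":(301,194.6,178),"trig":(309.6,185.7,177),"knob":(241,263.6,161),"jar":(216.4,267,86),"pot":(288.6,287,90)}
W={k:plane("side",*v) for k,v in P.items()}
for k,v in W.items(): print(k,v.round(1))
for k,s in (("post",(289.5,169.5)),("trig",(303.2,172.6))):
    p,g=tri(ray("side",*P[k][:2]),ray("scene",*s)); print(k,p.round(1),round(g,1))
# pot lid knob in the scene
m=vision.snapshot("scene"); h=cv2.cvtColor(m,cv2.COLOR_RGB2HSV); b=cv2.inRange(h,(100,90,30),(125,255,255))
b[:150]=0;b[240:]=0;b[:,:185]=0;b[:,260:]=0
ys,xs=np.nonzero(b); print("pot scene",xs.mean(),ys.min(),ys.max(),xs.min(),xs.max())
d=W["post"]-W["knob"]; print("dist post-knob (225)",np.hypot(*d[:2]),"x axis yaw",np.arctan2(-d[1],-d[0]))
for k in("jar","pot"): e=W[k]-W["knob"]; print(k,np.hypot(*e[:2]),np.arctan2(e[1],e[0])-np.arctan2(d[1],d[0]))
E
```

```text
post [490.7  68.  178. ]
trig [501.1  25.7 177. ]
knob [445.8 281.  161. ]
jar [546.6 255.   86. ]
pot [399.8 219.1  90. ]
post [495.4  61.7 172.8] 1.4
trig [503.7  21.  172.2] 3.7
pot scene 217.66826923076923 157 225 192 232
dist post-knob (225) 217.72822083953577 x axis yaw 1.7782982957736309
jar 104.05136448910348 1.11061360023868
pot 77.17678479455293 -0.8463193342188979
```

Emit:
carry_out:
  plan:
    - [[20,-10,-55],0]
    - [[70,-35,-105],-0.15]
    - [[130,-65,-110],-0.3]
    - [[190,-95,-110],-0.45]
    - [[250,-125,-110],-0.6]

```text
time: 0.78
tcp_pos: [463.2, -458.3, 341.5]
eef_rot: [0.0, 0.869, 0.494, 0.0]
contact_force: [1.3, 0.3, -0.6]
grip_width: 0.999
finger_force: 0.0
```

Run:
```python
from h import *
from scipy.spatial.transform import Rotation as R
s=r.get_state();q=s["eef_rot"];M=R.from_quat(np.r_[q[1:],q[0]]).as_matrix();print(s["tcp_pos"],M.round(3),s["joints"],s["time"])
print("to",M.T@(np.array([480,130,340])-s["tcp_pos"]))
```

```text
[ 463.16296475 -458.33620151  341.4794325 ] [[ 0.511  0.86   0.   ]
 [ 0.86  -0.511 -0.   ]
 [-0.     0.001 -1.   ]] [ 0.80511508  0.39933051 -0.13293782  1.66308016  0.05851477  1.08241769
  0.11876298] 0.775
to [ 514.33482623 -286.15277156    1.19930661]
```

Emit:
carry_out:
  plan:
    - [[52,-28,0],-0.07]
    - [[105,-57,0],-0.14]
    - [[157,-86,0],-0.2]
    - [[210,-115,0],-0.27]
    - [[260,-143,0],-0.33]

```text
time: 1.4
tcp_pos: [473.2, -161.2, 341.1]
eef_rot: [0.0, 0.777, 0.63, 0.0]
contact_force: [0.8, -0.2, 0.1]
grip_width: 0.999
finger_force: 0.0
```

```bash
cat >> h.py <<'E'
from scipy.spatial.transform import Rotation as Rot
def to(w,yaw=None):
    s=r.get_state();q=s["eef_rot"];M=Rot.from_quat(np.r_[q[1:],q[0]]).as_matrix()
    y=np.arctan2(M[1,1],M[0,1])
    print("t",s["time"],"tcp",s["tcp_pos"].round(1),"yaw_y",y.round(3),"j",np.round(s["joints"],2),"F",np.round(s["contact_force"],1),"shift",(M.T@(np.array(w)-s["tcp_pos"])).round(1), "turn",None if yaw is None else round(y-yaw,3))
E
python3 -c "
from h import *
to([480,130,340],0.13)"
```

```text
t 1.4 tcp [ 473.2 -161.2  341.1] yaw_y -0.209 j [ 0.51  0.19 -0.32  1.97  0.07  0.99 -0.05] F [ 0.8 -0.2  0.1] shift [286.3 -53.6   1.1] turn -0.339
```

Emit:
carry_out:
  plan:
    - [[57,-11,0],-0.07]
    - [[114,-22,0],-0.14]
    - [[172,-33,0],-0.2]
    - [[230,-44,0],-0.27]
    - [[286,-54,0],-0.34]

```text
time: 2.02
tcp_pos: [480.2, 129.2, 341.2]
eef_rot: [0.0, 0.659, 0.752, -0.0]
contact_force: [0.4, 0.0, 0.3]
grip_width: 1.001
finger_force: 0.0
```

Run:
```python
from h import *
import pickle
to([450,280,340],0.13)
c=vision.get_calibration("wrist"); im=vision.snapshot("wrist"); pickle.dump((im,c),open("w1.pkl","wb")); cv2.imwrite("pics/w1.png",im[:,:,::-1])
c2=vision.get_calibration("wrist"); print(np.abs(np.array(c2["view"])-c["view"]).max())
```

```text
t 2.025 tcp [480.2 129.2 341.2] yaw_y 0.131 j [ 0.12  0.21 -0.56  1.97  0.13  1.   -0.37] F [0.4 0.  0.3] shift [153.5 -10.2   1.1] turn 0.001
6.376795898152603
```

View pics/w1.png

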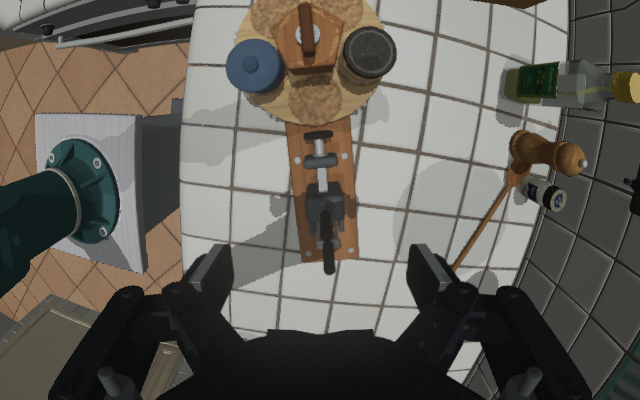

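The wrist view shows the carousel at about (307,45), with knob bar (306,28), blue pot (254,65), glass jar lid (369,52), pad (318,135), post near (325,205) and trigger (328,250). The jar stands anticlockwise of the clamp, so the carousel must turn clockwise. I'll retake settled and from a second place.

Run:
```python
from h import *
import pickle
c=vision.get_calibration("wrist"); im=vision.snapshot("wrist"); pickle.dump((im,c),open("w1.pkl","wb"))
```

Emit:
carry_out:
  plan:
    - [[40,0,0],0]
    - [[80,0,0],0]
    - [[80,0,0],0]

```text
time: 2.5
tcp_pos: [469.3, 209.8, 341.2]
eef_rot: [-0.001, 0.658, 0.753, 0.001]
contact_force: [0.3, -0.2, 0.5]
grip_width: 1.002
finger_force: 0.0
```

Run:
```python
from h import *
import pickle
to([450,280,340],0.13)
c=vision.get_calibration("wrist"); im=vision.snapshot("wrist"); pickle.dump((im,c),open("w2.pkl","wb"))
c2=vision.get_calibration("wrist"); print(np.abs(np.array(c2["view"])-c["view"]).max())
i1=pickle.load(open("w1.pkl","rb"))[0]
a=cv2.resize(i1[0:280,210:410,::-1],None,fx=2,fy=2);b=cv2.resize(im[0:280,210:410,::-1],None,fx=2,fy=2)
cv2.imwrite("pics/w12.png",np.hstack([a,b]))
```

```text
t 2.5 tcp [469.3 209.8 341.2] yaw_y 0.135 j [-0.01  0.24 -0.6   1.93  0.16  1.01 -0.55] F [ 0.3 -0.2  0.5] shift [72.1 -9.7  1.4] turn 0.005
1.5925860745214067
```

View pics/w12.png

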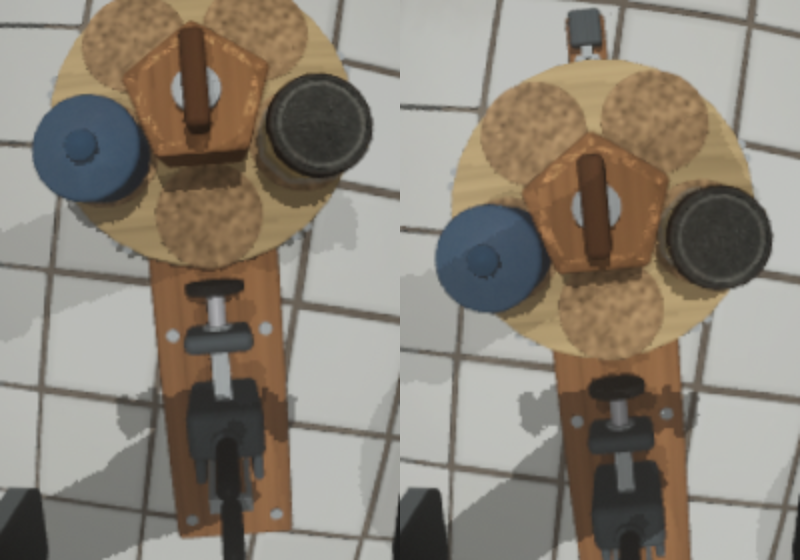

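In full pixels, view 1 has knob top (307,38.5), jar lid (370,62), pot knob (250,73), front cork (314,108), pad top (317.5,141). View 2 has knob (307,102), jar (369.5,118.5), pot (252,130), cork (315.5,156.5), pad top (318,189).

Run:
```python
from h import *
import pickle
c1=pickle.load(open("w1.pkl","rb"))[1];c2=pickle.load(open("w2.pkl","rb"))[1]
print(c1["fx"],c1["cx"],c1["cy"])
D={"knob":((307,38.5),(307,102),161),"knobfar":((304.5,14),(306,78),161),"knobnear":((309.5,64),(308.5,128),161),"jar":((370,62),(369.5,118.5),86),"pot":((250,73),(252,130),90),"cork":((314,108),(315.5,156.5),30),"pad":((317.5,141),(318,189),90),"jawtop":((319,165),(320.5,214),92),"post":((327,240),None,178),"trig":((330,268),None,177),"scr1":((296,168),(298,211),14),"scr2":((343,164),(343,207),14),"scr3":((306,260),None,14),"scr4":((348.5,257),None,14)}
for k,(a,b,z) in D.items():
    t=tri(ray("wrist",*a,c1),ray("wrist",*b,c2)) if b else (np.zeros(3),0)
    print(k,t[0].round(1),round(t[1],1),"planes",plane("wrist",*a,z,c1).round(1)[:2],plane("wrist",*b,z,c2).round(1)[:2] if b else "")
```

```text
309.70691628693146 319.64737931386935 194.23051830601065
knob [446.2 283.3 147.4] 0.2 planes [447.2 280.3] [446.7 283.1]
knobfar [441.4 307.9 158.9] 1.8 planes [440.7 307.1] [442.4 307.9]
knobnear [452.2 255.4 145.4] 1.7 planes [453.7 253.3] [451.7 256.5]
jar [522.1 274.5 109.1] 0.7 planes [525.7 278.6] [525.5 274.1]
pot [381.1 241.9 106.6] 0.8 planes [376.8 243.3] [378.  240.3]
cork [463.6 208.   42. ] 0.7 planes [463.1 207.9] [464.1 206. ]
pad [474.2 162.5  49.8] 1.0 planes [474.2 166.9] [472.4 173.4]
jawtop [481.1 133.2  73.1] 0.2 planes [480.4 136.6] [480.2 139.9]
post [0. 0. 0.] 0 planes [498.1  72.4] 
trig [0. 0. 0.] 0 planes [506.9  37.8] 
scr1 [448.  113.1  16.7] 0.4 planes [448.1 112.6] [447.7 112.2]
scr2 [518.3 129.8  18. ] 0.8 planes [519.2 129.1] [518.4 128.4]
scr3 [0. 0. 0.] 0 planes [483.9 -43.1] 
scr4 [0. 0. 0.] 0 planes [555.  -27.5]
```

Run:
```python
from h import *
to([446.5,282,129],0.227)
```

```text
t 2.55 tcp [469.9 207.4 340.9] yaw_y 0.131 j [-0.01  0.24 -0.6   1.93  0.16  1.01 -0.55] F [ 0.4 -1.1 -0.4] shift [ 77.1 -13.3 211.9] turn -0.096
```

Emit:
carry_out:
  plan:
    - [[40,-7,30],-0.05]
    - [[77,-13,70],-0.1]
    - [[77,-13,120],-0.1]
    - [[77,-13,160],-0.1]
    - [[77,-13,160],-0.1]
  gripper: 50

```text
time: 3.18
tcp_pos: [446.3, 277.9, 178.3]
eef_rot: [-0.001, 0.622, 0.783, -0.004]
contact_force: [-0.1, -0.1, 0.7]
grip_width: 0.584
finger_force: 0.0
```

Run:
```python
from h import *
to([446.5,282,129],0.227)
im=vision.snapshot("wrist"); cv2.imwrite("pics/w3.png",im[:,:,::-1])
```

```text
t 3.175 tcp [446.3 277.9 178.3] yaw_y 0.227 j [-0.23  0.47 -0.55  2.08  0.38  0.7  -0.8 ] F [-0.1 -0.1  0.7] shift [ 4.1  1.5 49.3] turn -0.0
```

View pics/w3.png

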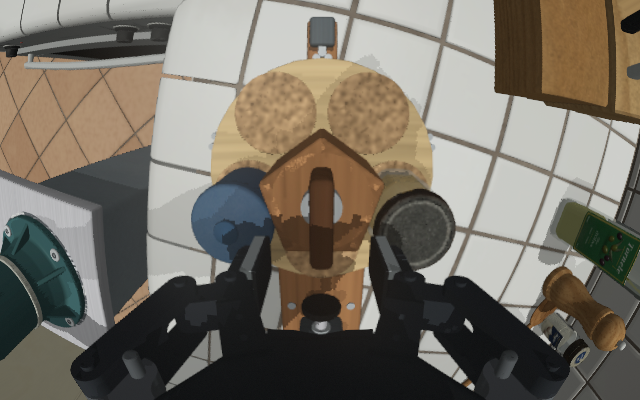

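The bar (321,217) lies centred between the fingers and aligned with them, so I can descend and grip.

Emit:
carry_out:
  plan:
    - [[4,1,25],0]
    - [[4,1,49],0]
    - [[4,1,49],0]
    - [[4,1,49],0]

```text
time: 3.72
tcp_pos: [449.0, 286.1, 134.0]
eef_rot: [0.001, 0.622, 0.783, 0.002]
contact_force: [0.4, 0.2, -0.0]
grip_width: 0.589
finger_force: 0.0
```

Emit:
carry_out:
  plan:
    - [[0,0,0],0]
    - [[0,0,0],0]
    - [[0,0,0],0]
    - [[0,0,0],0]
  gripper: 0

```text
time: 4.22
tcp_pos: [445.3, 285.0, 132.9]
eef_rot: [-0.0, 0.622, 0.783, -0.002]
contact_force: [-5.3, -2.0, 9.0]
grip_width: 0.153
finger_force: 60.5
```

Emit:
carry_out:
  plan:
    - [[0,0,0],0.05]
    - [[0,0,0],0.12]
    - [[0,0,0],0.2]
    - [[0,0,0],0.29]
    - [[0,0,0],0.38]

```text
time: 4.85
tcp_pos: [446.3, 285.1, 132.9]
eef_rot: [0.0, 0.759, 0.651, -0.001]
contact_force: [-2.4, -2.3, 5.5]
grip_width: 0.153
finger_force: 60.2
```

Emit:
carry_out:
  plan:
    - [[0,0,0],0.09]
    - [[0,0,0],0.18]
    - [[0,0,0],0.27]
    - [[0,0,0],0.36]
    - [[0,0,0],0.45]

```text
time: 5.48
tcp_pos: [447.4, 284.7, 132.9]
eef_rot: [0.001, 0.885, 0.465, -0.001]
contact_force: [0.4, -3.4, 5.6]
grip_width: 0.152
finger_force: 60.0
```

Run:
```python
from h import *
to([446.5,282,132],0.227-1.2566)
```

```text
t 5.475 tcp [447.4 284.7 132.9] yaw_y -0.603 j [-0.45  0.51 -0.27  2.11  0.25  0.55 -1.51] F [ 0.4 -3.4  5.6] shift [-2.7  0.8  0.9] turn 0.426
```

Emit:
carry_out:
  plan:
    - [[0,0,0],0.09]
    - [[0,0,0],0.18]
    - [[0,0,0],0.27]
    - [[0,0,0],0.35]
    - [[0,0,0],0.43]

```text
time: 6.1
tcp_pos: [448.1, 283.9, 132.9]
eef_rot: [0.001, 0.964, 0.266, -0.0]
contact_force: [1.2, -3.8, 5.2]
grip_width: 0.156
finger_force: 59.9
```

Emit:
carry_out:
  plan:
    - [[0,0,0],0]
    - [[0,0,0],0]
    - [[0,0,0],0]

```text
time: 6.48
tcp_pos: [448.1, 283.9, 132.9]
eef_rot: [0.001, 0.964, 0.266, -0.0]
contact_force: [0.4, -4.6, 5.7]
grip_width: 0.155
finger_force: 60.2
```

Run:
```python
from h import *
to([446.5,282,132],0.227-1.2566); print(r.get_state()["ft_torque"])
im=vision.snapshot("side"); cv2.imwrite("pics/s1.png",cv2.resize(im[175:385,150:370,::-1],None,fx=2.5,fy=2.5))
```

```text
t 6.475 tcp [448.1 283.9 132.9] yaw_y -1.032 j [-0.54  0.5  -0.15  2.12  0.14  0.54 -1.82] F [ 0.4 -4.6  5.7] shift [-2.4  0.8  0.9] turn -0.002
[-0.75970848  0.14671461 -0.04068321]
```

View pics/s1.png

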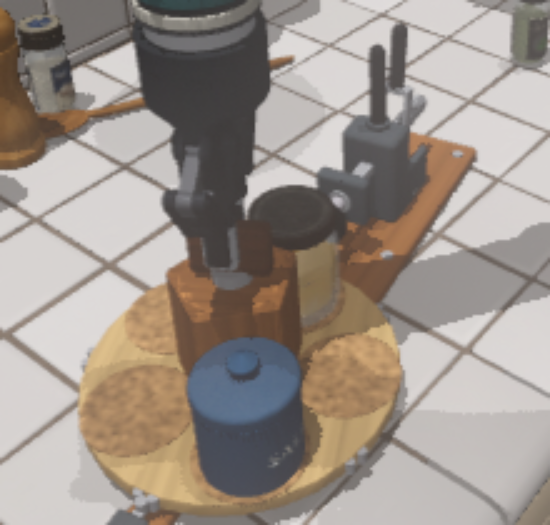

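The jar now stands before the clamp at about (297,250) in the crop, and the pot stands upright at (246,415). I'll release and rise.

Emit:
carry_out:
  plan:
    - [[0,0,0],0]
    - [[0,0,0],0]
    - [[0,0,-30],0]
    - [[0,0,-80],0]
    - [[0,0,-120],0]
  gripper: 50

```text
time: 7.15
tcp_pos: [447.5, 286.5, 253.7]
eef_rot: [-0.001, 0.964, 0.267, 0.0]
contact_force: [-0.3, 0.0, -0.1]
grip_width: 0.585
finger_force: 0.0
```

Run:
```python
from h import *
to([502,42,215],-1.343)
```

```text
t 7.15 tcp [447.5 286.5 253.7] yaw_y -1.03 j [-0.5   0.33 -0.19  2.02  0.08  0.81 -1.77] F [-0.3  0.  -0.1] shift [-79.3 237.7  38.5] turn 0.313
```

Emit:
carry_out:
  plan:
    - [[-19,57,0],0.1]
    - [[-38,114,0],0.2]
    - [[-57,171,0],0.313]
    - [[-76,228,0],0.313]
    - [[-76,228,0],0.313]
  gripper: 85

```text
time: 7.78
tcp_pos: [500.3, 45.5, 252.1]
eef_rot: [0.001, 0.994, 0.109, 0.0]
contact_force: [-0.0, 0.3, -0.2]
grip_width: 0.994
finger_force: 0.0
```

Emit:
carry_out:
  plan:
    - [[0,0,0],0]
    - [[0,0,0],0]

```text
time: 8.02
tcp_pos: [499.3, 53.1, 252.1]
eef_rot: [-0.0, 0.993, 0.115, -0.0]
contact_force: [-0.3, 0.6, 0.2]
grip_width: 0.99
finger_force: 0.0
```

Run:
```python
from h import *
import pickle
to([499.6,52.2,133],-1.343)
c=vision.get_calibration("wrist"); im=vision.snapshot("wrist"); pickle.dump((im,c),open("w4.pkl","wb"))
cv2.imwrite("pics/w4.png",im[:,:,::-1])
# expected pixels of the post/trigger tops
V=np.array(c["view"])
u=np.array([-.225,.974])
for x,z in((-150,178),(-192-3,177),(-250,14),(-52,70)):
    p=V[:3,:3]@np.r_[np.array([463.4,209])+x*u,z]+V[:3,3]; t=np.arctan2(np.hypot(*p[:2]),p[2]); q=p[:2]/np.hypot(*p[:2])*t*c["fx"]; print(x,z,(q+[c["cx"],c["cy"]]).round(1))
```

```text
t 8.025 tcp [499.3  53.1 252.1] yaw_y -1.34 j [-0.16  0.29 -0.04  2.08  0.02  0.78 -1.55] F [-0.3  0.6  0.2] shift [1.000e-01 1.000e+00 1.191e+02] turn 0.003
-150 178 [306.  205.2]
-195 177 [366.7 204.8]
-250 14 [390.6 164.4]
-52 70 [222.1 173.9]
```

View pics/w4.png

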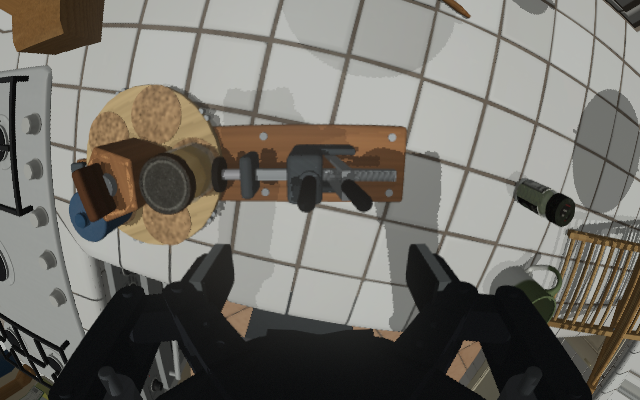

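Post top (307,203) and trigger top (362,202) match the predictions of (306,205) and (367,205), and the jar is in line with the pad. I'll descend.

Emit:
carry_out:
  plan:
    - [[0,3,35],0]
    - [[0,3,70],0]
    - [[0,3,100],0]
    - [[0,3,119],0]
    - [[0,3,119],0]
  gripper: 85.4

```text
time: 8.7
tcp_pos: [499.1, 49.4, 131.9]
eef_rot: [-0.0, 0.993, 0.114, -0.002]
contact_force: [-1.1, -0.4, -0.3]
grip_width: 1.001
finger_force: 0.0
```

Emit:
carry_out:
  plan:
    - [[0,0,0],0]
    - [[0,0,0],0]
    - [[0,0,0],0]
    - [[0,0,0],0]
    - [[0,0,0],0]
  gripper: 25

```text
time: 9.32
tcp_pos: [500.9, 53.1, 136.5]
eef_rot: [-0.003, 0.993, 0.115, 0.002]
contact_force: [-6.0, 8.0, 19.1]
grip_width: 0.399
finger_force: 59.4
```

Run:
```python
from h import *
import pickle
to([499.6,52.2,133],-1.343)
for n in("wrist","scene"):
  im=vision.snapshot(n);c=vision.get_calibration(n); pickle.dump((im,c),open(n+"5.pkl","wb"))
  a=im[100:260,100:420] if n=="wrist" else im[150:250,190:350]; a=cv2.resize(a,(640,320) if n=="wrist" else (416,260),interpolation=cv2.INTER_CUBIC)
  cv2.imwrite(f"pics/{n}5.png",a[:,:,::-1])
a=cv2.imread("pics/wrist5.png");b=cv2.imread("pics/scene5.png");o=np.zeros((580,640,3),np.uint8);o[:320]=a;o[320:,:416]=b;cv2.imwrite("pics/c5.png",o)
```

```text
t 9.325 tcp [500.9  53.1 136.5] yaw_y -1.341 j [-0.16  0.46 -0.04  2.18  0.03  0.5  -1.56] F [-6.   8.  19.1] shift [-1.5  0.6  3.5] turn 0.002
```

View pics/c5.png

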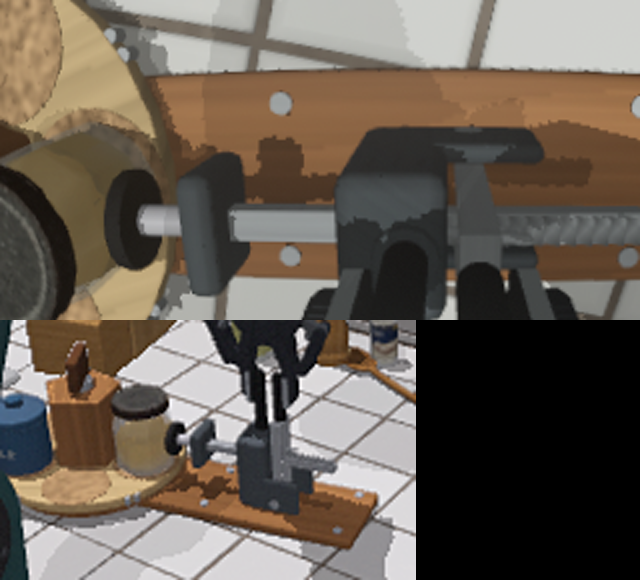

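The trigger is squeezed (opening 34 mm). The pad (crop ≈(130,220)) has its rod exposed from crop x ≈140 to 182, and the jar stands upright just ahead. I'll calibrate a grey profile along the rod for tracking.

```bash
cat >> h.py <<'E'
def prof(im,c,z=72,y=0,xs=np.arange(-110,10,1.)):
    V=np.array(c["view"]);u=np.array([-.225,.974]);v=np.array([-.974,-.225])
    P=np.array([np.r_[np.array([463.4,209])+x*u+y*v,z] for x in xs])@V[:3,:3].T+V[:3,3]
    h=np.hypot(P[:,0],P[:,1]);t=np.arctan2(h,P[:,2]); q=P[:,:2]/h[:,None]*t[:,None]*c["fx"]+[c["cx"],c["cy"]]
    g=cv2.cvtColor(im,cv2.COLOR_RGB2GRAY)
    return q,cv2.remap(g,q[:,0].astype(np.float32),q[:,1].astype(np.float32),cv2.INTER_LINEAR)[:,0]
E
python3 - <<'E'
from h import *
import pickle
im,c=pickle.load(open("wrist5.pkl","rb"))
for z in(70,76):
  q,g=prof(im,c,z); print(z,q[[0,60,119]].round(0).tolist()); print(g.tolist())
E
```

```text
70 [[250.0, 211.0], [177.0, 209.0], [118.0, 208.0]]
[153, 153, 153, 152, 152, 153, 153, 152, 152, 153, 153, 153, 153, 153, 153, 153, 153, 153, 153, 153, 153, 153, 154, 153, 153, 153, 137, 86, 80, 51, 40, 41, 41, 42, 45, 51, 58, 64, 66, 69, 73, 77, 79, 80, 80, 80, 79, 77, 75, 145, 163, 163, 163, 163, 163, 163, 178, 179, 180, 180, 180, 180, 179, 179, 179, 178, 157, 104, 64, 27, 27, 27, 27, 27, 26, 28, 36, 41, 43, 42, 43, 43, 41, 46, 82, 87, 86, 87, 89, 88, 87, 87, 86, 86, 86, 87, 87, 87, 88, 89, 90, 90, 90, 90, 85, 63, 36, 23, 21, 20, 20, 20, 20, 20, 21, 21, 20, 21, 21, 34]
76 [[249.0, 213.0], [173.0, 212.0], [114.0, 210.0]]
[152, 152, 152, 152, 152, 152, 152, 152, 152, 152, 152, 152, 152, 152, 152, 152, 152, 152, 152, 152, 152, 152, 152, 152, 135, 86, 70, 45, 41, 42, 41, 41, 46, 55, 63, 66, 69, 71, 75, 78, 80, 79, 79, 79, 78, 82, 128, 166, 167, 167, 167, 167, 166, 178, 184, 185, 185, 185, 184, 184, 184, 179, 123, 122, 97, 50, 28, 28, 28, 28, 27, 27, 28, 37, 41, 42, 43, 43, 43, 42, 67, 84, 87, 89, 89, 89, 89, 89, 87, 87, 86, 86, 88, 87, 88, 88, 88, 89, 89, 82, 38, 24, 21, 20, 21, 22, 22, 21, 20, 20, 20, 19, 22, 36, 56, 60, 60, 61, 65, 73]
```

Emit:
carry_out:
  plan:
    - [[0,0,0],0]
    - [[0,0,0],0]
    - [[0,0,0],0]
    - [[0,0,0],0]
    - [[0,0,0],0]
  gripper: 85.4

```text
time: 10.05
tcp_pos: [500.2, 47.9, 132.9]
eef_rot: [0.0, 0.994, 0.113, -0.0]
contact_force: [-0.7, -0.8, -0.5]
grip_width: 0.998
finger_force: 0.0
```

Emit:
carry_out:
  plan:
    - [[0,0,0],0]
    - [[0,0,0],0]
    - [[0,0,0],0]
    - [[0,0,0],0]
    - [[0,0,0],0]
  gripper: 25

```text
time: 10.68
tcp_pos: [499.9, 52.9, 135.2]
eef_rot: [-0.002, 0.993, 0.115, 0.0]
contact_force: [-6.1, 7.5, 19.1]
grip_width: 0.407
finger_force: 58.7
```

Run:
```python
from h import *
import pickle
to([499.6,52.2,133],-1.343)
c=vision.get_calibration("wrist");im=vision.snapshot("wrist"); pickle.dump((im,c),open("w6.pkl","wb"))
for z in(70,76):
  q,g=prof(im,c,z); print(g.tolist())
```

```text
t 10.675 tcp [499.9  52.9 135.2] yaw_y -1.341 j [-0.16  0.46 -0.04  2.18  0.03  0.5  -1.56] F [-6.1  7.5 19.1] shift [-0.4  0.6  2.2] turn 0.002
[153, 153, 152, 153, 153, 153, 153, 153, 153, 153, 153, 153, 153, 152, 152, 153, 153, 153, 153, 152, 153, 153, 153, 153, 153, 153, 153, 153, 153, 153, 153, 153, 145, 105, 78, 47, 40, 41, 40, 42, 41, 48, 54, 62, 66, 67, 70, 75, 78, 79, 81, 80, 79, 78, 76, 106, 166, 181, 180, 180, 180, 180, 180, 180, 180, 179, 180, 178, 157, 124, 112, 84, 42, 27, 27, 28, 27, 26, 26, 29, 36, 42, 43, 43, 41, 40, 33, 49, 76, 87, 88, 88, 87, 86, 87, 86, 87, 87, 88, 88, 88, 89, 89, 90, 90, 90, 71, 46, 28, 20, 20, 20, 20, 20, 20, 20, 21, 22, 21, 21]
[152, 152, 152, 152, 152, 152, 152, 152, 152, 152, 152, 152, 152, 152, 152, 152, 152, 152, 152, 152, 152, 152, 152, 152, 152, 152, 152, 152, 152, 152, 137, 95, 70, 42, 41, 42, 41, 42, 46, 53, 60, 65, 68, 70, 73, 78, 79, 80, 80, 79, 77, 76, 108, 169, 185, 185, 185, 185, 185, 185, 185, 184, 184, 184, 184, 176, 143, 106, 65, 31, 28, 27, 26, 27, 26, 28, 32, 39, 42, 43, 43, 42, 36, 44, 74, 88, 89, 89, 88, 88, 86, 87, 86, 88, 88, 89, 88, 88, 89, 89, 86, 57, 28, 21, 20, 20, 21, 22, 22, 21, 20, 19, 20, 20, 21, 39, 58, 61, 60, 62]
```

Jaw advanced 6 mm, pad about 3 mm, so the rod is in about 3 mm (friction of the jar). I'll keep stroking one at a time.

Emit:
carry_out:
  plan:
    - [[0,0,0],0]
    - [[0,0,0],0]
    - [[0,0,0],0]
    - [[0,0,0],0]
    - [[0,0,0],0]
  gripper: 85.4

```text
time: 11.35
tcp_pos: [500.2, 47.9, 133.0]
eef_rot: [0.0, 0.994, 0.113, -0.0]
contact_force: [-0.1, 0.4, 0.3]
grip_width: 1.002
finger_force: 0.0
```

Emit:
carry_out:
  plan:
    - [[0,0,0],0]
    - [[0,0,0],0]
    - [[0,0,0],0]
    - [[0,0,0],0]
    - [[0,0,0],0]
  gripper: 25

```text
time: 11.98
tcp_pos: [499.9, 52.9, 135.2]
eef_rot: [-0.002, 0.993, 0.114, 0.0]
contact_force: [-6.6, 7.2, 20.3]
grip_width: 0.401
finger_force: 59.7
```

```bash
cat >> h.py <<'E'
def cross(g,i,up):
    while not ((g[i]<110<=g[i+1]) if up else (g[i]>=110>g[i+1])): i+=1
    return i+(110.-g[i])/(float(g[i+1])-g[i])
def meas(im,c):
    for z in (70,76):
        g=prof(im,c,z,xs=np.arange(-110,30,1.))[1].astype(float); a=cross(g,0,False); b=cross(g,int(a)+12,True); e=cross(g,int(b)+1,False)
        print("z",z,"jawrear %.1f rod %.1f-%.1f gap %.1f"%(a,b,e,e-b)," tail",g[int(e):].astype(int).tolist() if z==70 else "")
E
cat > m.py <<'E'
import sys,pickle
from h import *
n=sys.argv[1]
to([499.6,52.2,133],-1.343)
c=vision.get_calibration("wrist");im=vision.snapshot("wrist"); pickle.dump((im,c),open(n+".pkl","wb"))
for k in ("wrist5","w6",n): meas(*pickle.load(open(k+".pkl","rb")))
E
python3 m.py w7
```

```text
t 11.975 tcp [499.9  52.9 135.2] yaw_y -1.341 j [-0.16  0.46 -0.04  2.18  0.03  0.5  -1.56] F [-6.6  7.2 20.3] shift [-0.4  0.6  2.2] turn 0.002
z 70 jawrear 26.5 rod 48.5-66.9 gap 18.4  tail [157, 104, 64, 27, 27, 27, 27, 27, 26, 28, 36, 41, 43, 42, 43, 43, 41, 46, 82, 87, 86, 87, 89, 88, 87, 87, 86, 86, 86, 87, 87, 87, 88, 89, 90, 90, 90, 90, 85, 63, 36, 23, 21, 20, 20, 20, 20, 20, 21, 21, 20, 21, 21, 34, 53, 55, 56, 58, 65, 71, 75, 81, 87, 92, 90, 81, 71, 64, 62, 64, 68, 66, 63, 59]
z 76 jawrear 24.5 rod 45.6-63.5 gap 17.9  tail 
z 70 jawrear 32.9 rod 55.1-70.1 gap 15.0  tail [112, 84, 42, 27, 27, 28, 27, 26, 26, 29, 36, 42, 43, 43, 41, 40, 33, 49, 76, 87, 88, 88, 87, 86, 87, 86, 87, 87, 88, 88, 88, 89, 89, 90, 90, 90, 71, 46, 28, 20, 20, 20, 20, 20, 20, 20, 21, 22, 21, 21, 26, 37, 53, 54, 57, 59, 66, 72, 77, 82, 90, 92, 89, 80, 70, 64, 61, 65, 67, 66]
z 76 jawrear 30.6 rod 52.0-66.9 gap 14.9  tail 
z 70 jawrear 38.8 rod 61.4-73.1 gap 11.7  tail [116, 63, 32, 28, 26, 26, 26, 26, 26, 27, 38, 40, 42, 41, 41, 42, 41, 50, 85, 88, 88, 88, 86, 86, 86, 86, 86, 87, 86, 87, 89, 89, 90, 90, 90, 90, 78, 53, 29, 20, 19, 20, 20, 19, 20, 20, 19, 19, 19, 20, 21, 29, 45, 54, 56, 59, 65, 72, 77, 82, 88, 91, 89, 81, 71, 64, 62]
z 76 jawrear 37.1 rod 58.1-69.4 gap 11.3  tail
```

Emit:
carry_out:
  plan:
    - [[0,0,0],0]
    - [[0,0,0],0]
    - [[0,0,0],0]
    - [[0,0,0],0]
    - [[0,0,0],0]
  gripper: 85.4

```text
time: 12.65
tcp_pos: [500.2, 47.9, 132.9]
eef_rot: [0.0, 0.994, 0.113, -0.0]
contact_force: [-0.2, 0.7, 0.7]
grip_width: 1.0
finger_force: 0.0
```

Emit:
carry_out:
  plan:
    - [[0,0,0],0]
    - [[0,0,0],0]
    - [[0,0,0],0]
    - [[0,0,0],0]
    - [[0,0,0],0]
  gripper: 25

```text
time: 13.28
tcp_pos: [499.9, 52.9, 135.3]
eef_rot: [-0.002, 0.993, 0.115, 0.0]
contact_force: [-6.3, 8.0, 19.5]
grip_width: 0.403
finger_force: 59.4
```

```bash
python3 m.py w8 | tail -3
python3 - <<'E'
import pickle,cv2,numpy as np
o=np.vstack([cv2.resize(pickle.load(open(k+".pkl","rb"))[0][140:235,90:290,::-1],None,fx=3,fy=3)[:285] for k in("wrist5","w8")]);cv2.imwrite("pics/c8.png",o)
E
```

```text
z 76 jawrear 30.6 rod 52.0-66.9 gap 14.9  tail 
z 70 jawrear 45.6 rod 67.5-73.3 gap 5.8  tail [126, 76, 35, 26, 27, 25, 27, 26, 24, 28, 37, 40, 42, 42, 40, 41, 39, 43, 85, 87, 88, 87, 87, 86, 86, 85, 86, 87, 87, 87, 88, 89, 89, 89, 90, 90, 78, 53, 28, 19, 19, 20, 20, 19, 20, 21, 20, 19, 20, 19, 21, 30, 46, 54, 56, 58, 64, 71, 77, 81, 87, 91, 90, 82, 71, 64, 62]
z 76 jawrear 43.3 rod 64.2-69.4 gap 5.2  tail
```

View pics/c8.png

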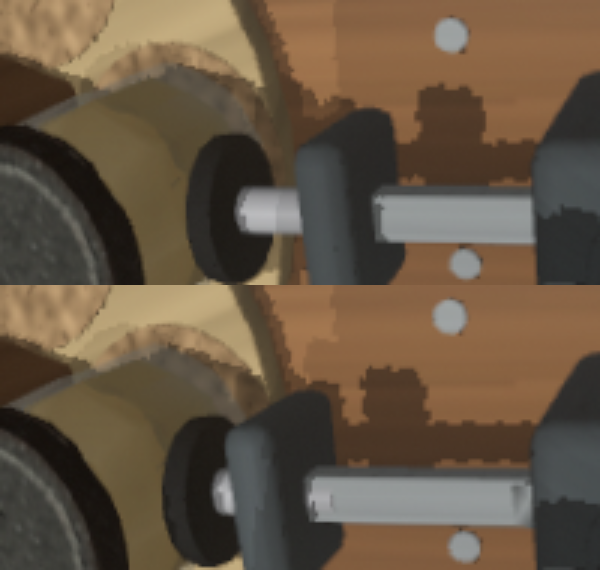

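The pad stayed put on the last stroke while the jaw moved 6 mm. The jar is therefore on the hub, with the rod in about 12 mm (about 9 N) and the trigger held squeezed.

```bash
python3 -c "
from workcell import r
print(r.sign_off())"
```

```text
the job is handed in; nothing more can be done
None
```

I handed the job in with the glass jar clamped against the hub, the pad's rod pressed in about 12 mm (roughly 9 N, estimated from the wrist camera), the trigger held squeezed, and the salt pot last seen upright on the carousel just after the turn; the hand-in gave no verdict.

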